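Clear, dial open and present the lockout padlock

TASK

The guillotine's lockout padlock lies face up in its parking block: make it ready to hand over. First press its round spring plunger down to the stop to clear it, then turn the dial, feeling the clicks, until the pointed end of its grip bar points at the long index ridge on the shackle side, and only then pull the shackle out of the case as far as it goes. Finally take the opened lock by the sides of its case, lift it out, and finish while still holding it in the gripper, face up and level, with at least 10 cm of air under it and the shackle still out; leave the snips, tin and blade case where they are.

Things in the scene. Friction and masses are not known exactly. Their poses are not given: they have to be found in the camera images.
- lock: combination padlock, face up in its block, loose, 0.4 kg; dark steel case 60 x 92 x 26 mm (x, y, z). Point: centre of the case; z up out of the face (13 mm above it), +y to the shackle, which leaves the end at y = 46 mm. Dial axis at y = 14, plunger axis at y = -30. Index: raised 10 mm ridge on the face between dial and shackle, along y at x = 0; short ticks mark seven other notches
- dial (a joint): dial angle (rad), 0 when the bar's pointed end points along the lock's +y at the index ridge (only there, to about 0.15 rad, is the shackle freed); grows anticlockwise seen from above, stops at -1.9 and 1.9, starts between -1.6 and -0.6. Notches every 45 degrees, one at 0, click and draw the dial in; about 0.05 N m to leave one
- dial_grip (a point): centre of the dial's aluminium grip bar, on the dial axis, 27.5 mm above the lock's centre; bar 10 mm wide, 35 mm long, 16 mm high (8 mm below to 8 mm above this point), on a black disc 40 mm across and 6 mm high; y runs along the bar to its pointed end, x across it, z up
- plunger (a joint): plunger travel (m), 0 up, 0.006 down at its stop; takes about 4 N, springs back when released. Pressed to the stop it drops a catch inside that otherwise holds the shackle; the catch stays down
- plunger_top (a point): centre of the top of the plunger's round steel head, 18 mm diameter, standing 8 mm above the lock's face
- shackle (a joint): how far the shackle is drawn out (m) along the lock's +y: 0 shut, 0.024 fully open at its stop; it slides with about 1.5 N of friction and stays where it is left. Held shut until the plunger has been pressed and the dial stands at the index
- shackle_bow (a point): middle of the shackle's bow: round steel bar 8 mm thick, straight for 20 mm along the lock's x, its axis 90 mm from the lock's centre (along y) when shut and level with that centre; legs 30 mm apart in the clear, 40 mm clear between bow and case; table 24 mm below the bar
- nest: parking block fixed to the table, plywood with aluminium lips; origin under its centre on the table, axes as the lock's. The lock rests on its top, 15 mm up (lock centre at 28 mm); lips at both ends (4 mm thick) and the four corners rise to 22 mm; the middle 54 mm of the case's long sides is free for fingers, the block being only 40 mm wide there
- snips: small side cutters 46 x 125 x 12 mm lying loose near the block, a bystander; origin on its underside
- pin_tin: round tin 60 mm diameter, 32 mm high, loose near the block, a bystander; origin on its underside
- blade_case: black blade case 21 x 49 x 30 mm, loose near the block, a bystander; origin on its underside
Mind the look-alikes: they are no part of the job. Of the things that look like the nest, take the one that is farthest to the robot's left at the start.

How it is judged:
By the outcome, as a careful person would: the job done as asked, in the order asked, and still so for the second after the job is handed in, while the arm keeps its last pose, push and grip.
It also fails if it takes over 67 s, if anything falls off the work surface, if the arm or the gripper's body presses on something with over 40 N, if the wrist force passes 120 N, or if a joint passes its speed limit or range.

ROBOT

A 7-joint arm with a two-finger parallel gripper is mounted at the origin on the work surface; the furniture and walls round the work are solid. World frame = base frame: x ahead of the robot, y to its left, z up, the work surface at z = 0. Lengths are in m, angles in rad, forces in N, time in s.
With the tool pointing down it reaches from about 0.4 to 0.875 m from the base axis. Payload 19.3 kg.
Tool frame: the origin (TCP) lies midway between the tips of the shut fingers; the grasp point (between the pads) lies behind it (tcp_to_grasp is the z of the grasp point in the tool frame, in m); z points along the fingers, y is the direction in which the jaws open and shut (so a half turn about z gives the same grasp; the last joint's range is limited). The gripper opens to 85 mm and grips with 20 to 120 N. Pads are 22 mm wide; open, the fingers measure 114 mm over their backs; the gripper's body (76 mm by 85 mm) begins 54 mm behind the grasp point. The pads swing forward as they close: fully open they stand 13 mm farther back than shut.
Start: joints at [1.056, 0.521, -0.036, 1.599, 0.021, 1.021, -0.113], TCP at [0.269, -0.564, 0.231] pointing down, gripper open.
Joint ranges: [-2.91, 2.91], [-0.3, 2.13], [-1.5, 1.42], [0.17, 2.43], [-1.26, 4.41], [0.16, 1.93], [-2.52, 2.52]. Speed limits (rad/s): [1.89, 1.89, 2.39, 2.39, 3.01, 3.01, 3.01].

INTERFACE

Orientations are given as a rotation vector (axis times angle).
In Python, from rig import movep, move_l, goto_joints, release, close, hold, ik, get_obs, capture, camera_params, IKError, job_done, recognise, tcp_to_grasp gives the robot as it stands. The module is installed in compiled form; this text tells all that it offers. Calls block until the motion is done:
- movep(position, orientation): joint-space move of the TCP to a pose.
- move_l(position, rotation=None, feed=0.15, threshold=None): straight line of the TCP; rotation=None keeps the orientation; feed is the mean speed in m/s. With threshold (N) it stops when the force on the tool has changed by that much, and returns True; else False.
- goto_joints(angles): joint-space move.
- release() and close(): open the fingers fully, or close them until they stop; the grip force is fixed at half the most.
- hold(seconds).
- ik(position, orientation): joint angles nearest the present ones, or None.
- get_obs(): the state.
- capture(name): name is "scene" or "side" or "wrist"; returns the picture (480x640x3 uint8, blue, green, red); there is no depth.
- camera_params(name): a dict with "mtx" (3x3 intrinsics, pixels), "world_to_cam" (4x4, takes a point from world to camera coordinates). Camera axes: x right, y down, z forward; pixel columns grow to the right and rows downward; lengths in m; the calibration is good to about 2 mm. A picture is of the moment at which its call begins: read the wrist's pose just before it. camera_params takes no time and is no camera call; for the wrist camera it gives the pose at the moment of the call.
A pose or a line that the arm cannot do raises IKError and nothing moves.
- job_done(): hands the job in, once; it reports no verdict.
Trained networks look in the newest picture that a camera, given by its name, has taken for a name from the list of things; names that differ only in an ending like _2 or _b are one class to them, and where a whole thing is asked for, a point or a joint stands for the part that bears it (a point fixed in the world has none). Each returns a list of dicts, best first, with "confidence" (0 to 1); they miss things now and then, are a little off and sometimes report something else, mostly with a low value. They report only what shows in the picture. A call takes as long as a camera call. They do not tell look-alikes from the thing itself.
- recognise(name, camera): "point" ([x, y, z] in m, in world coordinates, good to about 4 mm: the middle of the surface that is visible of it).
The state is a dict: "t": time; "qpos": joint angles; "qd": joint speeds; "effort": joint torques, N m; "tcp_pos": TCP position; "ee_rot": TCP orientation; "force": force on the tool from outside, world axes, zero at the start; "moment": the same for the moment, N m; "finger_gap": opening from 0.0 (shut) to 1.0 (fully open).
Only numpy, scipy, OpenCV 4.12 (cv2) and the standard library are available. Lean on these libraries where they do the work, as an engineer would, in place of code of your own. Each camera call takes 0.05 s, during which the arm holds its last target.

## Working session

There is one attempt and no reset: what is moved stays moved. The work goes in short steps, each a Python script; the robot and the scene stay as the last script left them, time stands still between calls to the robot, and variables do not carry over. Pictures are saved under pics/ and viewed, and the job is handed in when it is done.

```bash
mkdir -p pics; ls; python3 - <<'E'
from rig import *
import cv2, numpy as np
o=get_obs(); print(o['t'],o['tcp_pos'],o['ee_rot'],o['finger_gap'],tcp_to_grasp)
a=capture("scene"); b=capture("side")
cv2.imwrite("pics/scene0.png",a); cv2.imwrite("pics/side0.png",b)
for c in("scene","side"):
  for n in ("lock","nest"):
    print(c,n,[(np.round(r['point'],3),round(r['confidence'],2)) for r in recognise(n,c)])
for c in("scene","side","wrist"):
    p=camera_params(c); print(c,p['mtx'].round(1).tolist(),p['world_to_cam'].round(3).tolist())
E
```

```text
pics
0.0 [ 0.26873185 -0.5638878   0.23072438] [-3.06313547e+00 -6.92646927e-01  5.06998075e-04] 0.997902491506727 -0.0187
scene lock [(array([0.491, 0.105, 0.039]), 0.85), (array([0.473, 0.132, 0.017]), 0.28)]
scene nest [(array([0.474, 0.135, 0.016]), 0.8), (array([ 0.361, -0.142,  0.022]), 0.66), (array([ 0.516, -0.207,  0.012]), 0.61)]
side lock [(array([0.497, 0.106, 0.04 ]), 0.67)]
side nest [(array([ 0.518, -0.202,  0.016]), 0.84), (array([ 0.303, -0.305,  0.015]), 0.8), (array([0.482, 0.129, 0.015]), 0.77), (array([ 0.363, -0.136,  0.016]), 0.6)]
scene [[462.5, 0.0, 310.2], [0.0, 462.5, 238.4], [0.0, 0.0, 1.0]] [[-0.806, -0.592, 0.019, 0.377], [-0.312, 0.397, -0.863, 0.254], [0.503, -0.702, -0.504, 0.668], [0.0, 0.0, 0.0, 1.0]]
side [[577.9, 0.0, 325.3], [0.0, 577.9, 241.0], [0.0, 0.0, 1.0]] [[-0.964, -0.264, 0.019, 0.475], [-0.148, 0.478, -0.866, 0.166], [0.22, -0.838, -0.5, 1.086], [0.0, 0.0, 0.0, 1.0]]
wrist [[363.8, 0.0, 314.9], [0.0, 363.8, 235.7], [0.0, 0.0, 1.0]] [[0.43, -0.903, -0.0, -0.625], [-0.857, -0.409, 0.313, -0.043], [-0.282, -0.134, -0.95, 0.38], [0.0, 0.0, 0.0, 1.0]]
```

View pics/scene0.png

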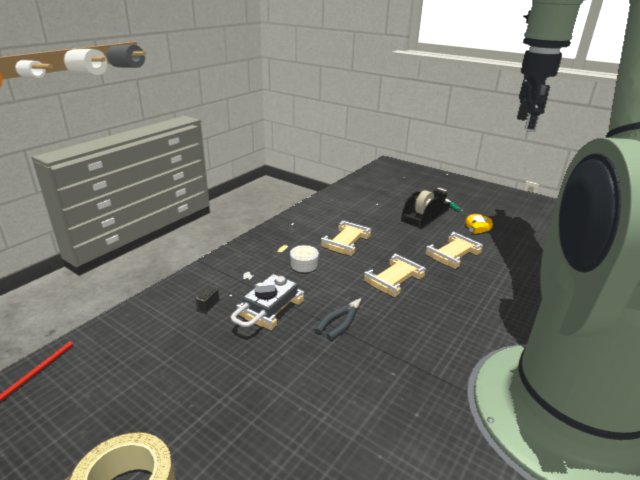

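View pics/side0.png

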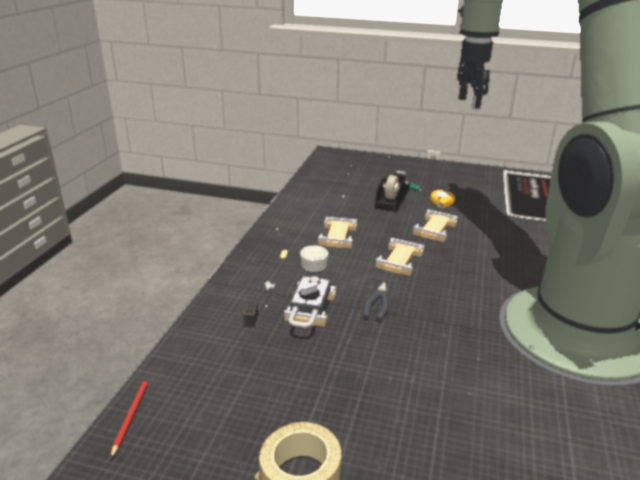

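The lock is at px (270,295) in scene and (310,295) in side. It sits in the nest with the largest world y, about 0.13. The three other nests (345,237), (395,274) and (454,249) are empty look-alikes at negative y. Next I'll find the lock's parts and plan a wrist view.

```bash
cat > h.py <<'E'
from rig import *
import cv2, numpy as np
from scipy.spatial.transform import Rotation as R
def down(yaw):
    """tool z down, tool y (jaw) along world direction yaw"""
    y=np.array([np.cos(yaw),np.sin(yaw),0]); z=np.array([0,0,-1.]); x=np.cross(y,z)
    return R.from_matrix(np.c_[x,y,z]).as_rotvec()
def proj(P,c):
    P=np.atleast_2d(P); X=(c['world_to_cam']@np.c_[P,np.ones(len(P))].T)[:3]
    u=c['mtx']@X; return (u[:2]/u[2]).T
def onplane(px,c,z):
    T=c['world_to_cam']; Rm=T[:3,:3]; C=-Rm.T@T[:3,3]
    d=Rm.T@np.linalg.inv(c['mtx'])@np.array([px[0],px[1],1.]); return C+d*(z-C[2])/d[2]
def tri(obs):
    A=np.zeros((3,3));b=np.zeros(3)
    for px,c in obs:
        T=c['world_to_cam']; Rm=T[:3,:3]; C=-Rm.T@T[:3,3]
        d=Rm.T@np.linalg.inv(c['mtx'])@np.array([px[0],px[1],1.]); d/=np.linalg.norm(d)
        M=np.eye(3)-np.outer(d,d); A+=M;b+=M@C
    return np.linalg.solve(A,b)
def st():
    o=get_obs(); print('t%.2f'%o['t'],'tcp',o['tcp_pos'].round(4),'F',np.round(o['force'],2),'M',np.round(o['moment'],3),'gap',round(o['finger_gap'],3)); return o
E
python3 - <<'E'
from h import *
for c in("scene","side"):
  for n in ("shackle_bow","dial_grip","plunger_top","snips","pin_tin","blade_case"):
    print(c,n,[(np.round(r['point'],3),round(r['confidence'],2)) for r in recognise(n,c)])
o=get_obs(); T=camera_params("wrist")['world_to_cam']
C=-T[:3,:3].T@T[:3,3]; Rt=R.from_rotvec(o['ee_rot']).as_matrix()
print("cam in tool",Rt.T@(C-o['tcp_pos'])); print((Rt.T@T[:3,:3].T).round(3))
for y in np.arange(-180,181,30):
    q=ik([0.49,0.105,0.3],down(np.radians(y))); print(y,None if q is None else np.round(q,2))
E
```

```text
scene shackle_bow [(array([0.491, 0.156, 0.032]), 0.79)]
scene dial_grip [(array([0.498, 0.098, 0.05 ]), 0.73)]
scene plunger_top [(array([0.505, 0.05 , 0.052]), 0.41), (array([0.496, 0.155, 0.033]), 0.39)]
scene snips [(array([0.38 , 0.036, 0.007]), 0.89)]
scene pin_tin [(array([ 0.535, -0.061,  0.033]), 0.91)]
scene blade_case [(array([0.596, 0.151, 0.022]), 0.66)]
side shackle_bow [(array([0.492, 0.158, 0.036]), 0.52)]
side dial_grip [(array([0.499, 0.097, 0.05 ]), 0.52)]
side plunger_top [(array([0.496, 0.1  , 0.042]), 0.58)]
side snips [(array([0.379, 0.044, 0.012]), 0.97)]
side pin_tin [(array([ 0.537, -0.061,  0.03 ]), 0.96)]
side blade_case [(array([0.599, 0.156, 0.03 ]), 0.82)]
cam in tool [ 0.07833561 -0.00027765 -0.14327726]
[[ 0.    -0.95  -0.313]
 [ 1.     0.     0.   ]
 [-0.    -0.313  0.95 ]]
-180 [ 0.59  0.5  -1.27  1.79  0.51  1.23  2.32]
-150 [-1.18  0.51  1.24  1.87 -0.53  1.15 -2.37]
-120 [-0.13  0.26 -0.24  1.82  0.07  1.07 -2.5 ]
-90 [ 0.12  0.29 -0.56  1.81  0.17  1.09 -2.07]
-60 [ 0.17  0.3  -0.62  1.81  0.19  1.1  -1.57]
-30 [ 0.2   0.31 -0.67  1.81  0.21  1.1  -1.06]
0 [ 0.23  0.31 -0.7   1.81  0.22  1.1  -0.55]
30 [ 0.29  0.33 -0.78  1.8   0.25  1.11 -0.05]
60 [ 0.35  0.35 -0.86  1.8   0.29  1.13  0.43]
90 [ 0.43  0.38 -0.99  1.8   0.35  1.15  0.9 ]
120 [ 0.59  0.5  -1.27  1.79  0.51  1.23  1.27]
150 [ 0.59  0.5  -1.27  1.79  0.51  1.23  1.8 ]
180 [ 0.59  0.5  -1.27  1.79  0.51  1.23  2.32]
```

```bash
python3 - <<'E'
import cv2
a=cv2.imread('pics/scene0.png')[260:350,190:370]; b=cv2.imread('pics/side0.png')[260:350,240:400]
cv2.imwrite('pics/crop0.png',cv2.resize(a,None,fx=4,fy=4,interpolation=2)); 
E
```

```text
(no output)
```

View pics/crop0.png

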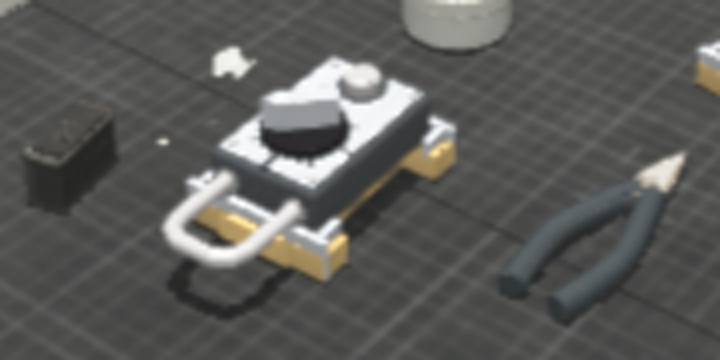

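The crop confirms it: lock in the leftmost nest, +y toward the bow at crop (220,240), and the dial's pointed end away to the lock's left or right. Next, two wrist views.

```bash
python3 - <<'E'
from h import *
import pickle
movep([0.49,0.13,0.21],down(np.radians(8)));
S=[]
for i,p in enumerate([None,[0.50,0.055,0.21]]):
    if p is not None: move_l(p)
    hold(0.2)
    c=camera_params("wrist"); im=capture("wrist"); cv2.imwrite(f"pics/w{i}.png",im); S.append(c)
    for n in ("lock","shackle_bow","dial_grip","plunger_top","nest"):
        print(i,n,[(np.round(r['point'],4),round(r['confidence'],2)) for r in recognise(n,"wrist")])
pickle.dump(S,open('S.pkl','wb')); st()
E
```

```text
0 lock [(array([0.4998, 0.0989, 0.0438]), 0.56)]
0 shackle_bow [(array([0.4957, 0.1538, 0.0344]), 0.75)]
0 dial_grip [(array([0.5012, 0.0975, 0.0427]), 0.9)]
0 plunger_top [(array([0.5051, 0.0563, 0.0484]), 0.67)]
0 nest [(array([ 0.3985, -0.1024,  0.0124]), 0.85), (array([0.4999, 0.1246, 0.0128]), 0.84), (array([0.5973, 0.1491, 0.029 ]), 0.49), (array([ 0.287 , -0.2598,  0.0008]), 0.47)]
1 lock [(array([0.4988, 0.09  , 0.0462]), 0.66), (array([ 0.5428, -0.0693,  0.0349]), 0.46)]
1 shackle_bow [(array([0.4973, 0.1531, 0.0297]), 0.77)]
1 dial_grip [(array([0.502 , 0.0968, 0.0437]), 0.72)]
1 plunger_top [(array([0.5037, 0.0524, 0.0498]), 0.69)]
1 nest [(array([0.5019, 0.122 , 0.0197]), 0.9), (array([ 0.3015, -0.3088,  0.012 ]), 0.71), (array([ 0.5236, -0.1665,  0.0128]), 0.7), (array([ 0.3525, -0.0945,  0.0119]), 0.61)]
t5.14 tcp [0.5    0.0552 0.21  ] F [-0.28  0.23 -0.85] M [-0.046  0.002 -0.016] gap 1.002
```

View pics/w0.png

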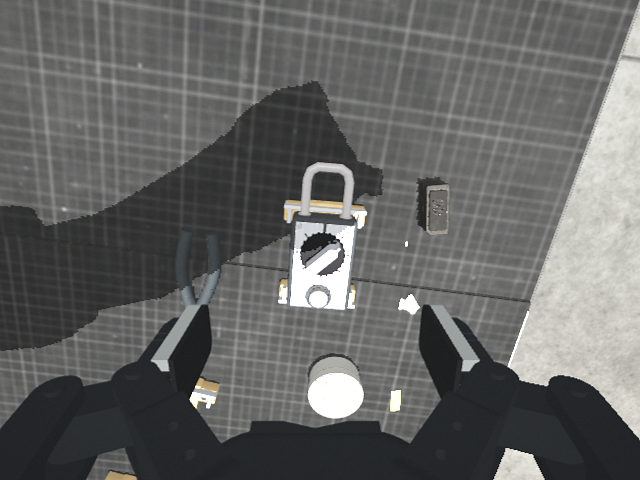

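View pics/w1.png

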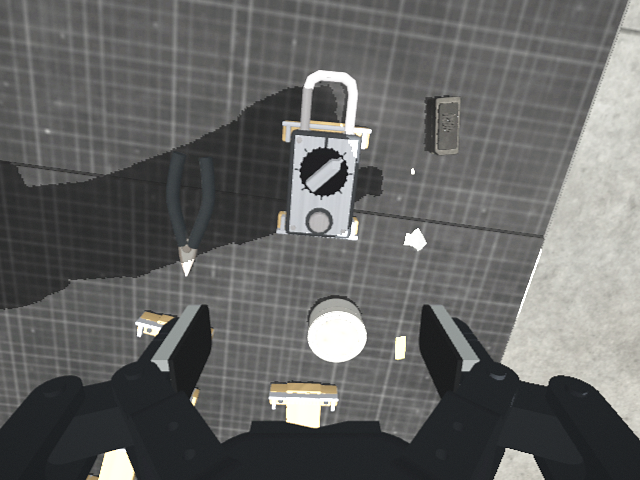

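Both wrist views show the lock: w0 has the bow at (328,167), dial (322,254) and plunger (318,298); w1 has the bow at (331,76), dial (323,172) and plunger (319,221). The bar's pointed end seems to be toward the upper right. I'll enlarge both to pick exact pixels.

```bash
python3 - <<'E'
import cv2,numpy as np
for i,(r,c) in enumerate([(150,270),(60,270)]):
    a=cv2.imread(f'pics/w{i}.png')[r:r+150+40,c:c+120]
    a=cv2.resize(a[:185],None,fx=4,fy=4,interpolation=cv2.INTER_CUBIC)
    cv2.imwrite(f'pics/z{i}.png',a[:600] if i==0 else a[40:640])
b=np.hstack([cv2.imread('pics/z0.png'),cv2.imread('pics/z1.png')])
cv2.imwrite('pics/z.png',b[:600,:]); print(b.shape)
E
```

```text
(600, 960, 3)
```

```bash
python3 - <<'E'
import cv2,numpy as np
a=cv2.imread('pics/z0.png');b=cv2.imread('pics/z1.png');
o=np.hstack([a[:,60:460],b[:,60:460]]);cv2.imwrite('pics/zz.png',o);print(o.shape)
E
```

```text
(600, 800, 3)
```

View pics/zz.png

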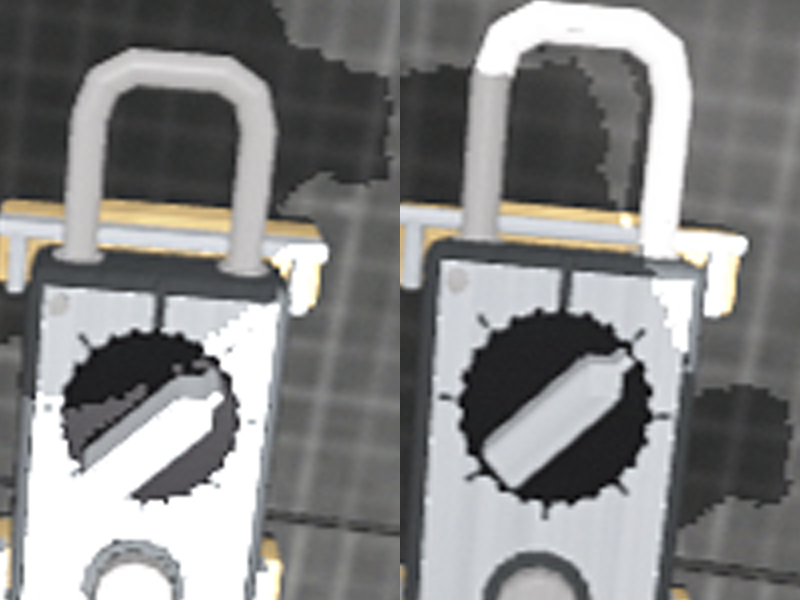

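```bash
cat > fit.py <<'E'
from h import *
import pickle
from scipy.optimize import least_squares
S=pickle.load(open('S.pkl','rb'))
loc=np.array([[0,-30,21],[0,90,0],[0,14,19.]])/1e3
ob=[np.array([[318,298],[328.75,167.5],[322.5,253.75]]),np.array([[319,221],[330.75,76.25],[324.25,171.75]])]
def world(p,L):
    return R.from_euler('z',p[3]).apply(L)+p[:3]
def res(p): return np.concatenate([(proj(world(p,loc),c)-o).ravel() for c,o in zip(S,ob)])
if __name__=="__main__":
    f=least_squares(res,[.5,.085,.03,np.radians(8)]); p=f.x
    print(p.round(4),np.degrees(p[3]),f.fun.round(1))
    for k in range(3): print(tri([(o[k],c) for o,c in zip(ob,S)]).round(4), world(p,loc[k:k+1]).round(4))
    np.save('p.npy',p)
    # overlay & bar direction
    c=S[1]; im=cv2.imread('pics/w1.png')
    zb=p[2]+.0355
    def px(X,Y): return (270+(X-340)/4, 60+(Y+40)/4)
    # tip top / tail corners
    tip=onplane(px(625,358),c,zb); tail=.5*(onplane(px(487,447),c,zb)+onplane(px(520,485),c,zb))
    d=tip-tail; a=np.arctan2(d[1],d[0])-np.pi/2-p[3]; print('tip',tip,'tail',tail,'len',np.linalg.norm(d),'dial',a)
    g=np.array([[x,y,13] for x,y in((-30,-46),(30,-46),(30,46),(-30,46))])/1e3
    cv2.polylines(im,[(proj(world(p,g),c)*16).astype(int)],True,(0,0,255),1,cv2.LINE_AA,4)
    g=np.array([[x,y,22-28] for x,y in((-30,-50),(30,-50),(30,50),(-30,50))])/1e3
    cv2.polylines(im,[(proj(world(p,g),c)*16).astype(int)],True,(0,255,0),1,cv2.LINE_AA,4)
    cv2.imwrite('pics/ov.png',cv2.resize(im[60:260,260:400],None,fx=3,fy=3,interpolation=cv2.INTER_NEAREST))
E
python3 fit.py
```

```text
[0.5012 0.0777 0.0251 0.0615] 3.526524255012092 [ 0.4 -0.2  0.2 -0.8 -0.2 -0.2  0.2  1.1  0.2  0.2 -0.7 -0.2]
[0.5024 0.05   0.0508] [[0.503  0.0477 0.0461]]
[0.4953 0.1673 0.029 ] [[0.4956 0.1675 0.0251]]
[0.5007 0.0915 0.0442] [[0.5003 0.0917 0.0441]]
tip [0.51208142 0.10532902 0.06064745] tail [0.49122818 0.08056724 0.06064745] len 0.03237288250316918 dial -0.7614708873681291
```

View pics/ov.png

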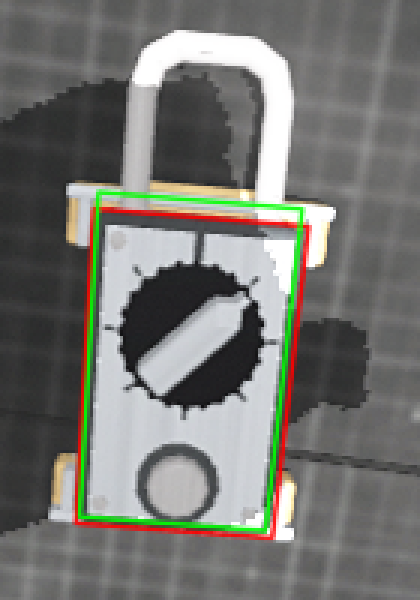

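Fit: lock at (0.501, 0.078), centre height 25–29 mm measured (expected 28), yaw 3.5°, and the outline matches the image. The dial is about -0.76, i.e. the -45° notch. Bar length 32 mm as seen. I'll refit with the height fixed and press the plunger.

```bash
python3 - <<'E'
from fit import *
f=least_squares(lambda q:res([q[0],q[1],.028,q[2]]),[.5,.08,.06]); p=np.array([f.x[0],f.x[1],.028,f.x[2]]); np.save('p.npy',p); print(p.round(4),f.fun.round(1))
rot=down(p[3]); P=world(p,np.array([[0,-.030,.021]]))[0]; print('plunger',P)
close(); movep(P+[0,0,.03],rot)
hold(.1); st()
print(move_l(P+[0,0,.006],feed=.06))
o=st(); r=move_l(P+[0,0,-.009],feed=.015,threshold=14); print(r); st(); hold(.2);o=st()
print('depth below nominal top',P[2]-o['tcp_pos'][2])
cv2.imwrite('pics/press_s.png',capture('scene')[255:345,200:320]); 
E
```

```text
[0.501  0.0782 0.028  0.0616] [ 0.3  0.8  0.3 -1.  -0.3  0.4  0.2  1.4  0.3 -0.8 -0.7 -0.4]
plunger [0.50286448 0.04826462 0.049     ]
t6.59 tcp [0.5041 0.0485 0.0808] F [0.02 0.17 0.44] M [-0.059 -0.028 -0.002] gap 0.004
False
t7.14 tcp [0.5027 0.0484 0.0548] F [-0.12 -0.34  0.62] M [ 0.057 -0.036  0.026] gap -0.003
True
t7.92 tcp [0.5031 0.0482 0.0432] F [-4.2  -1.21 19.1 ] M [-0.274  0.879 -0.019] gap 0.001
t8.12 tcp [0.5031 0.0482 0.0432] F [-3.46 -0.89 16.51] M [-0.171  0.755 -0.009] gap -0.002
depth below nominal top 0.005805138106456775
```

The plunger bottomed at 5.8 mm with 16 N, well above its 4 N spring. Next, the dial.

```bash
python3 - <<'E'
from fit import *
p=np.load('p.npy'); D=world(p,np.array([[0,.014,0]]))[0]; d0=-.785
o=get_obs(); move_l(o['tcp_pos']+[0,0,.05],feed=.15)
release()
movep([D[0],D[1],.10],down(p[3]+d0)); move_l([D[0],D[1],.050],feed=.08); st()
cv2.imwrite('pics/d_w.png',capture('wrist')); cv2.imwrite('pics/d_s.png',cv2.resize(capture('scene')[220:340,180:340],None,fx=4,fy=4))
E
```

```text
t10.95 tcp [0.5003 0.0922 0.0502] F [-0.36  0.39 -0.75] M [ 0.03  -0.031  0.034] gap 0.997
```

View pics/d_w.png

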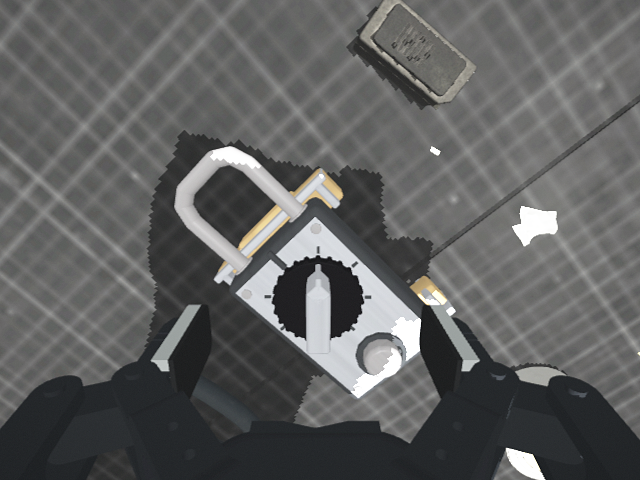

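View pics/d_s.png

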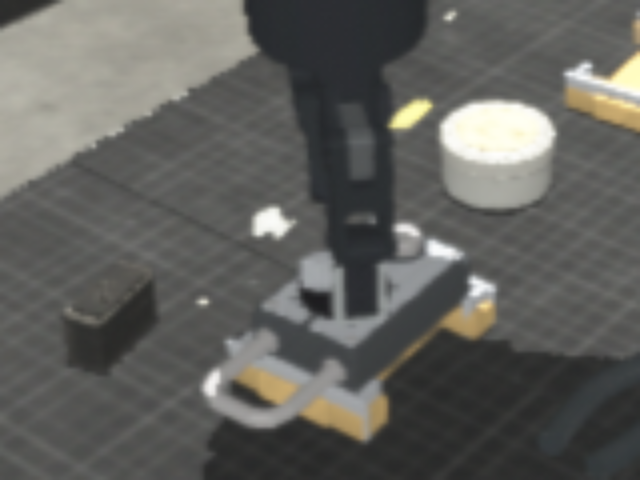

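The bar is vertical and centred between the pads at (318,310), with its tip up at (318,270). So the dial is at the -45° notch, aligned with the jaws. Close and turn.

```bash
python3 - <<'E'
from fit import *
p=np.load('p.npy'); D=world(p,np.array([[0,.014,0]]))[0]; d0=-.785
close(); o=st(); P=o['tcp_pos']
for a in np.arange(.06,.79,.06).tolist()+[.785]:
    t=get_obs()['t']; move_l(P,down(p[3]+d0+a)); o=get_obs(); print(round(a,2),'dt%.2f'%(o['t']-t),'Mz %.3f'%o['moment'][2],'F',o['force'].round(1))
st(); cv2.imwrite('pics/t_w.png',capture('wrist'))
E
```

```text
t11.73 tcp [0.5002 0.0922 0.0502] F [-1.79 -0.39  7.09] M [-0.064  0.347 -0.012] gap 0.097
0.06 dt0.25 Mz -0.053 F [ 0.2 -0.2  1.6]
0.12 dt0.25 Mz 0.009 F [ 0.8 -1.7  1.6]
0.18 dt0.25 Mz -0.033 F [ 2.  -2.6  1.4]
0.24 dt0.25 Mz 0.020 F [ 2.8 -3.4  1.1]
0.3 dt0.25 Mz -0.036 F [ 3.3 -4.3  1.3]
0.36 dt0.25 Mz 0.050 F [ 3.2 -3.7  2.8]
0.42 dt0.25 Mz 0.049 F [ 2.7 -4.   3.9]
0.48 dt0.25 Mz -0.008 F [ 3.1 -2.6  2.4]
0.54 dt0.25 Mz 0.077 F [ 2.5 -2.4  3.1]
0.6 dt0.25 Mz -0.008 F [ 2.5 -1.   3.1]
0.66 dt0.25 Mz -0.000 F [2.6 0.1 1.7]
0.72 dt0.25 Mz 0.123 F [ 2.8 -0.4  1.2]
0.78 dt0.25 Mz 0.020 F [3.8 1.  2.2]
0.79 dt0.25 Mz 0.028 F [4.2 1.4 0.9]
t15.23 tcp [0.5003 0.0924 0.0503] F [4.23 1.41 0.88] M [ 0.304 -1.1    0.028] gap 0.095
```

View pics/t_w.png

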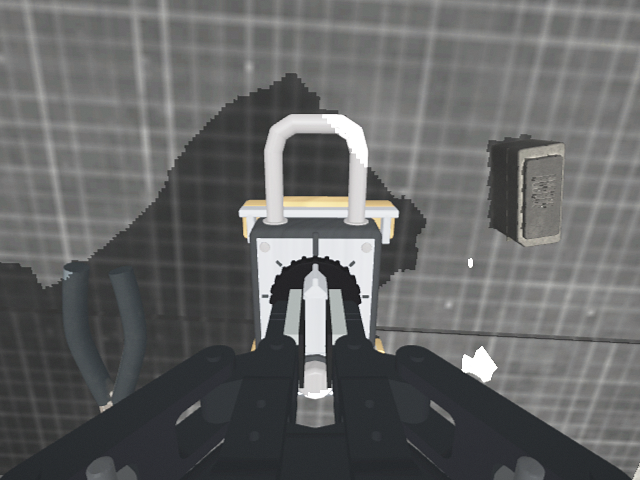

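The bar's tip at (316,268) points at the ridge at (316,243), and the lock hasn't moved. I'll release, raise, and recheck the dial and lock pose.

```bash
python3 - <<'E'
from fit import *
p=np.load('p.npy')
release(); P=get_obs()['tcp_pos']; move_l(P+[0,0.03,.07],feed=.2); hold(.15)
c=camera_params('wrist'); im=capture('wrist'); st(); cv2.imwrite('pics/u_w.png',im); pickle.dump(c,open('Su.pkl','wb'))
def L(pts,col,cl=False): cv2.polylines(im,[(proj(world(p,np.array(pts)/1e3),c)*16).astype(int)],cl,col,1,cv2.LINE_AA,4)
L([[-30,-46,13],[30,-46,13],[30,46,13],[-30,46,13]],(0,0,255),True)
L([[0,14,35.5],[0,31.5,35.5]],(0,0,255)); L([[0,20,13],[0,46,13]],(255,0,0)); L([[-10,90,0],[10,90,0]],(0,0,255))
cv2.imwrite('pics/u_ov.png',cv2.resize(im[80:330,230:420],None,fx=2.4,fy=2.4))
E
```

```text
t16.74 tcp [0.4998 0.1218 0.1195] F [0.23 0.04 0.48] M [0.005 0.006 0.033] gap 0.998
```

View pics/u_ov.png

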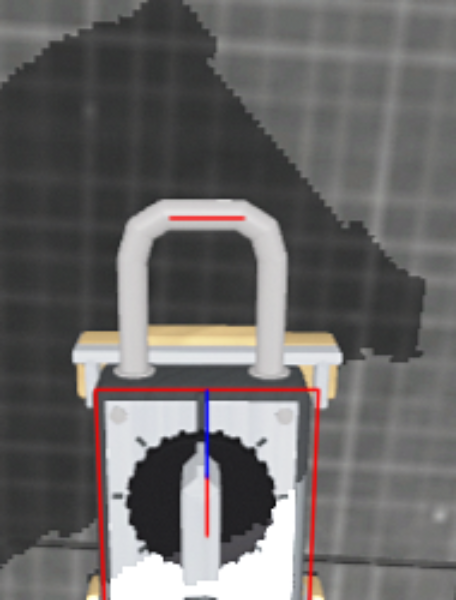

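The dial points at the ridge and the lock has shifted only about 1 mm to -x. Next: shut fingers into the bow, jaws along the lock's y (29 x 22 mm in a 40 x 30 mm opening), then pull.

```bash
python3 - <<'E'
from fit import *
p=np.load('p.npy'); p[0]-=.0008; p[1]+=.0005; np.save('p.npy',p)
B=world(p,np.array([[0,.067,0]]))[0]; rot=down(p[3]+np.pi/2)
close(); movep([B[0],B[1],.09],rot); hold(.1)
cv2.imwrite('pics/pre_w.png',capture('wrist'))
st(); print('hit',move_l([B[0],B[1],.016],feed=.06,threshold=6)); hold(.1); st()
cv2.imwrite('pics/in_s.png',cv2.resize(capture('scene')[240:350,170:330],None,fx=4,fy=4))
cv2.imwrite('pics/in_w.png',capture('wrist'))
E
```

```text
t18.83 tcp [0.4962 0.1456 0.0901] F [0.81 0.17 0.6 ] M [0.008 0.068 0.009] gap 0.003
hit False
t20.32 tcp [0.4963 0.1456 0.0163] F [ 0.14 -0.31 -0.47] M [ 0.005 -0.001 -0.019] gap 0.002
```

View pics/in_s.png

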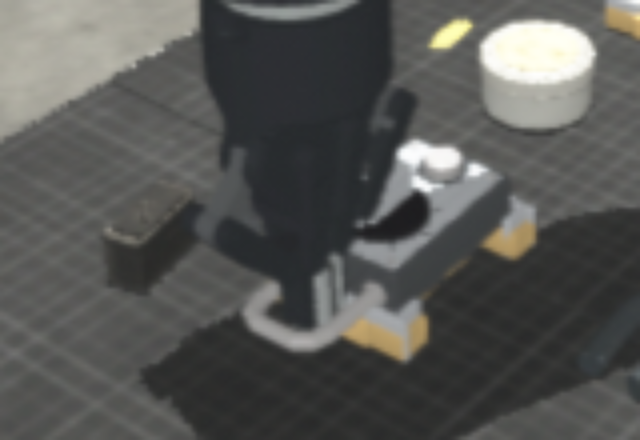

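View pics/in_w.png

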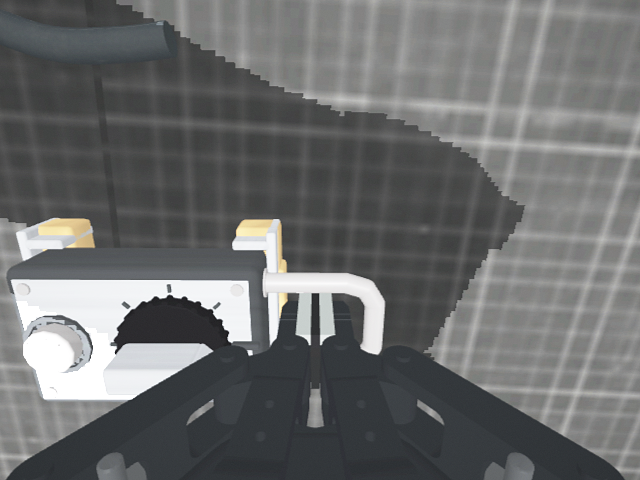

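The shut fingers are inside the loop: scene crop (315,290), wrist view (315,320) with the bow at (370,310). Pull.

```bash
python3 - <<'E'
from fit import *
p=np.load('p.npy'); u=np.array([-np.sin(p[3]),np.cos(p[3]),0])
P=get_obs()['tcp_pos']
for s in range(1):
    print(move_l(P+u*.050,feed=.02,threshold=11)); o=st(); print('travel',(o['tcp_pos']-P)@u,'Fy',o['force']@u)
hold(.1); cv2.imwrite('pics/out_w.png',capture('wrist'))
cv2.imwrite('pics/out_s.png',cv2.resize(capture('scene')[240:350,170:330],None,fx=4,fy=4))
E
```

```text
True
t21.95 tcp [0.4941 0.1761 0.0156] F [-0.22 -3.39  2.08] M [-0.552 -0.116 -0.072] gap 0.002
travel 0.030618435056275213 Fy -3.3720141998900135
```

View pics/out_w.png

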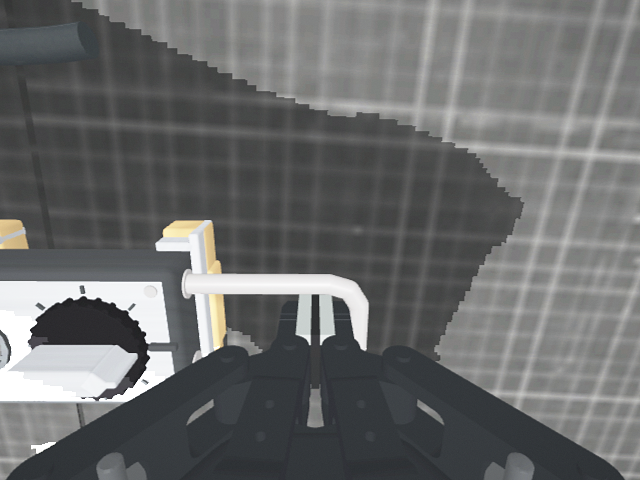

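The shackle visibly came out, but the final force reading is low. I'll pull once more to confirm the stop.

```bash
python3 - <<'E'
from fit import *
p=np.load('p.npy'); u=np.array([-np.sin(p[3]),np.cos(p[3]),0])
P=get_obs()['tcp_pos']
for k in range(4):
    r=move_l(P+u*.0012*(k+1),feed=.01); o=get_obs(); print(r,'travel',round((o['tcp_pos']-P)@u,4),'Fu %.2f'%(o['force']@u),o['force'].round(1))
    if o['force']@u<-12: break
E
```

```text
False travel 0.0002 Fu -8.32 [ 1.6 -8.2  1.8]
False travel 0.0005 Fu -11.98 [  2.8 -11.8   1.8]
False travel 0.0007 Fu -17.07 [  3.8 -16.9   0.9]
```

At the stop: the force rises to 17 N and the arm advances only 0.7 mm. Back off, lift out, and look from above.

```bash
python3 - <<'E'
from fit import *
p=np.load('p.npy'); u=np.array([-np.sin(p[3]),np.cos(p[3]),0])
P=get_obs()['tcp_pos']-u*.006
move_l(P,feed=.05); move_l([P[0],P[1],.10],feed=.15)
release()
C=world(p,np.array([[0,.03,0]]))[0]
movep([C[0],C[1],.16],down(p[3])); hold(.15)
c=camera_params('wrist'); im=capture('wrist'); st(); cv2.imwrite('pics/v_w.png',im); pickle.dump(c,open('Sv.pkl','wb'))
def L(pts,col,cl=False): cv2.polylines(im,[(proj(world(p,np.array(pts)/1e3),c)*16).astype(int)],cl,col,1,cv2.LINE_AA,4)
L([[-30,-46,13],[30,-46,13],[30,46,13],[-30,46,13]],(0,0,255),True)
L([[0,14,35.5],[0,31.5,35.5]],(0,0,255)); L([[-10,90,0],[10,90,0]],(0,255,0));L([[-10,114,0],[10,114,0]],(0,0,255))
cv2.imwrite('pics/v_ov.png',cv2.resize(im[60:330,220:430],None,fx=2.2,fy=2.2))
E
```

```text
t26.09 tcp [0.4982 0.1088 0.1597] F [ 0.91 -0.77  0.17] M [0.04  0.012 0.022] gap 0.999
```

View pics/v_ov.png

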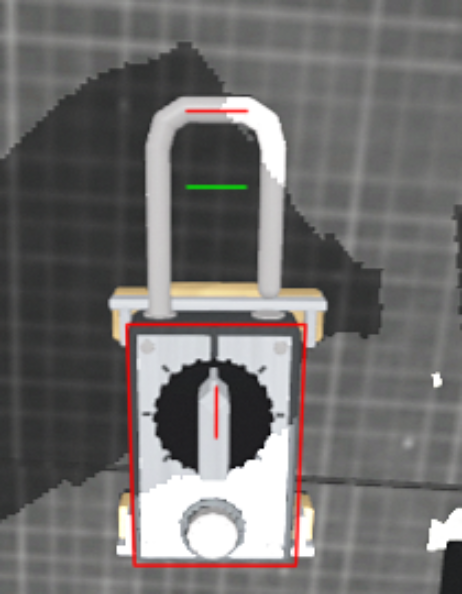

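The bow lies on the 114 mm mark, so the shackle is fully out, and the dial is still at the index. Grip the case sides and lift.

```bash
python3 - <<'E'
from fit import *
p=np.load('p.npy'); G=world(p,np.array([[-.0008,.005,0]]))[0]; rot=down(p[3])
movep([G[0],G[1],.09],rot); print(move_l([G[0],G[1],.011],feed=.06,threshold=8)); st()
close(); hold(.2); st(); cv2.imwrite('pics/g_w.png',capture('wrist'))
cv2.imwrite('pics/g_s.png',cv2.resize(capture('scene')[230:350,170:330],None,fx=4,fy=4))
E
```

```text
False
t27.96 tcp [0.4993 0.0837 0.0113] F [ 0.51 -0.29  0.08] M [ 0.002 -0.007  0.037] gap 0.999
t28.52 tcp [0.501  0.0839 0.012 ] F [ 6.51 -0.94 10.9 ] M [-0.254 -1.195 -0.102] gap 0.687
```

View pics/g_w.png

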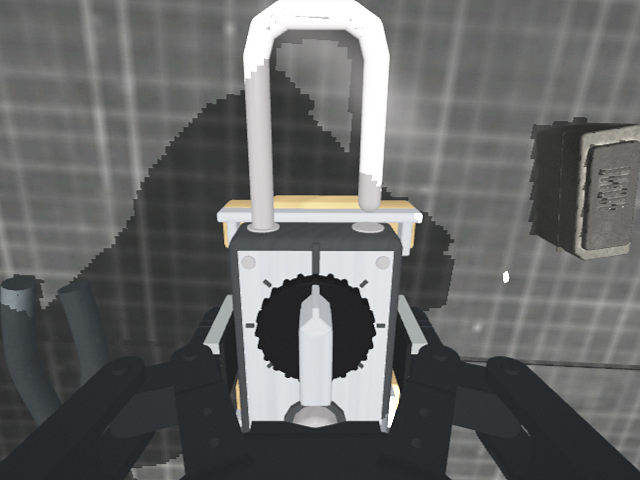

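View pics/g_s.png

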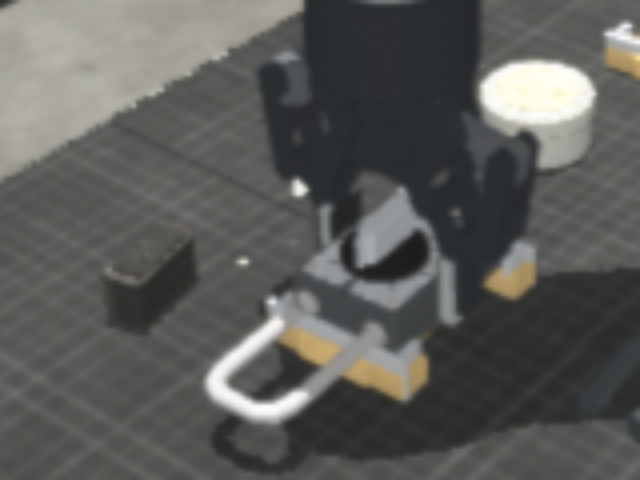

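The pads hold both case sides (wrist view (222,325) and (410,325), gap 58–60 mm). Lift straight up.

```bash
python3 - <<'E'
from fit import *
P=get_obs()['tcp_pos']
move_l(P+[0,0,.03],feed=.04); st()
move_l(P+[0,0,.17],feed=.08); hold(.5); st()
cv2.imwrite('pics/l_w.png',capture('wrist'))
s=capture('scene'); cv2.imwrite('pics/l_s.png',cv2.resize(s[150:350,140:380],None,fx=3,fy=3))
cv2.imwrite('pics/l_d.png',cv2.resize(capture('side')[150:350,200:440],None,fx=3,fy=3))
for n in("dial_grip","shackle_bow","plunger_top"):
  for c in ("side","scene","wrist"): print(n,c,[(np.round(r['point'],3),round(r['confidence'],2)) for r in recognise(n,c)][:2])
E
```

```text
t29.55 tcp [0.5008 0.0838 0.0418] F [-0.21 -0.56 -4.89] M [ 0.02  -0.014  0.025] gap 0.689
t31.95 tcp [0.501  0.0839 0.182 ] F [ 0.05  0.12 -4.27] M [ 0.006 -0.011  0.022] gap 0.688
dial_grip side [(array([0.494, 0.103, 0.22 ]), 0.5)]
dial_grip scene [(array([0.495, 0.102, 0.219]), 0.76), (array([0.598, 0.155, 0.021]), 0.64)]
dial_grip wrist [(array([0.497, 0.099, 0.217]), 0.58), (array([0.503, 0.112, 0.014]), 0.16)]
shackle_bow side [(array([0.49 , 0.181, 0.203]), 0.52)]
shackle_bow scene [(array([0.483, 0.177, 0.2  ]), 0.62)]
shackle_bow wrist [(array([0.491, 0.174, 0.199]), 0.55), (array([0.503, 0.06 , 0.215]), 0.36)]
plunger_top side []
plunger_top scene [(array([0.486, 0.172, 0.203]), 0.39)]
plunger_top wrist [(array([0.503, 0.061, 0.218]), 0.83)]
```

View pics/l_s.png

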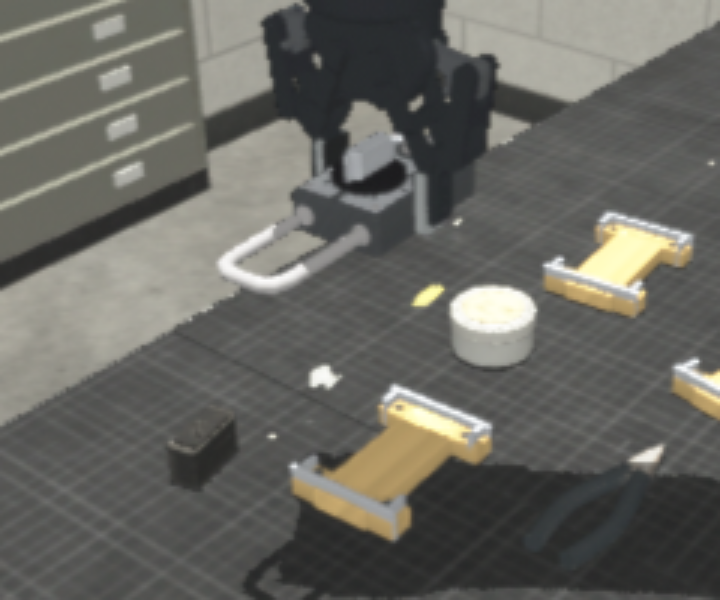

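View pics/l_w.png

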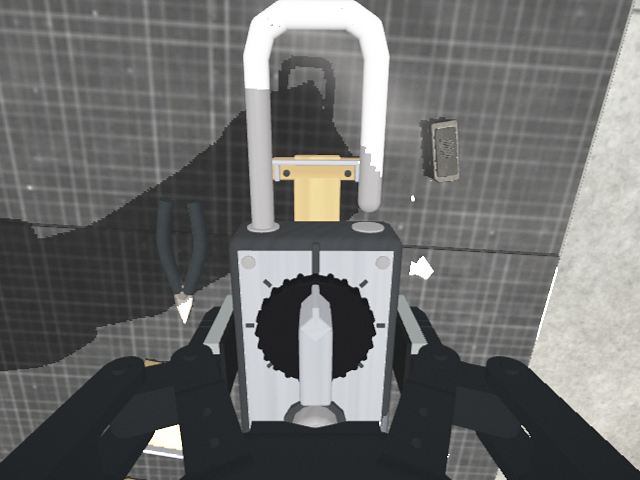

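View pics/l_d.png

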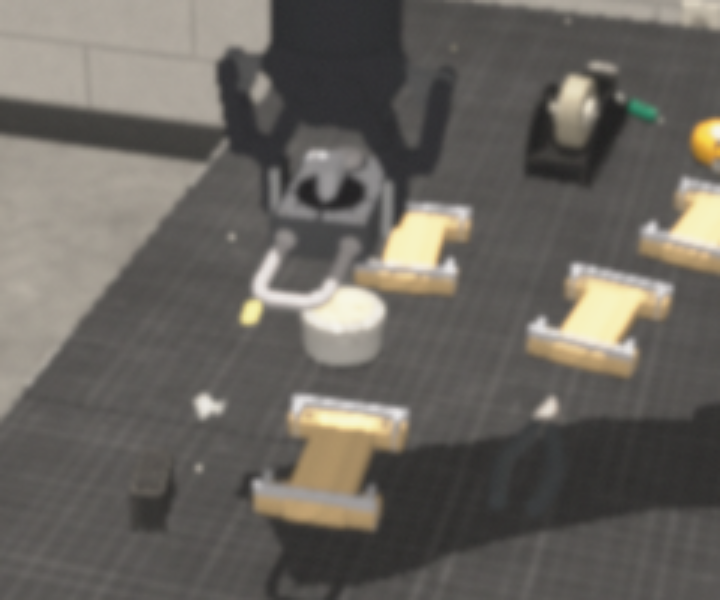

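The wrist view of the lock is unchanged from the one taken at the grip, so it hasn't slipped or tilted. The shackle is out, the dial is at the ridge, and the underside is about 18 cm up. The bystanders haven't moved. Handing in.

```bash
python3 - <<'E'
from h import *
st(); job_done()
E
```

```text
t32.55 tcp [0.501  0.0839 0.182 ] F [-0.54 -0.9  -3.75] M [ 0.    -0.023  0.018] gap 0.688
the job is handed in; nothing more can be done
```

The opened padlock is in the gripper, face up and level, about 18 cm above the table. I handed the job in at 32.6 s. There were no limit errors, but no verdict is reported.

1. **Plunger:** I pressed it 5.8 mm, and the force rose to 16–19 N against its 4 N spring, so it was at the stop.
2. **Dial:** I turned it from the -45° notch to the index. The wrist picture showed the pointed end at the long ridge. The clicks were only faint in the moment readings, so I relied on that picture.
3. **Shackle:** I pulled it to its stop. The first pull ended at only 3 N, so I pulled again: the force rose to 17 N over 0.7 mm of travel. The bow then lay on the 114 mm mark, which is 24 mm out.
4. **Lift:** I gripped the case by its sides and lifted it straight up. The load reads about 4 N, which fits the 0.4 kg lock. The wrist picture after the lift matches the one at the grip, so it neither slipped nor tilted.

**Bystanders:** the snips, tin and blade case look unmoved in the last pictures. I judged that by eye.

**Disagreements:**
- **Lock height:** my first fit gave 25 mm against the stated 28 mm. Separate points gave 25–30 mm, so I used 28 mm.
- **Lock position:** the lock shifted about 1 mm while the dial was turned, and I corrected for it.
- **Plunger look-alike:** in the last scene picture the network reported the plunger at the bow, with confidence 0.39. I ignored it.

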